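# Tare the balance that carries the beaker

### The arm

A 6-joint arm with a two-finger parallel gripper is mounted at the origin on a cart in front of the work surface, level with it; the furniture and walls round the work are solid. World frame = base frame: x ahead of the robot, y to its left, z up, the work surface at z = 0. Lengths are in m, angles in rad, forces in N, time in s.
With the tool pointing down it reaches from about 0.325 to 0.925 m from the base axis. Payload 3.1 kg.
Tool frame: the origin (TCP) lies on the centre line of the jaws, within the pads' length; the fingertips stand 11 mm ahead of it and the grasp point (between the pads) lies 8 mm behind it; z points along the fingers, y is the line along which they close (so a half turn about z gives the same grasp; the last joint's range is limited). The gripper opens to 85 mm and grips with 20 to 120 N. Pads are 22 mm wide; open, the fingers measure 114 mm over their backs; the gripper's body (76 mm by 85 mm) begins 54 mm behind the grasp point. The pads swing forward as they close: fully open they stand 13 mm farther back than shut.
Start: joints at [1.173, 0.217, 1.613, -0, 1.311, -0.112], TCP at [0.176, 0.6, 0.21] pointing down, gripper open.
Joint ranges: [-2.75, 2.75], [-0.78, 2.1], [0.31, 2.55], [-1.13, 4.27], [0.13, 2.63], [-2.58, 2.58]. Speed limits (rad/s): [2.79, 2.79, 3.14, 3.14, 3.14, 3.14].

### API

Orientations are given as a unit quaternion [x, y, z, w].
In Python, from station import robot, cams, close_job gives the robot as it stands. The module is installed in compiled form; this text tells all that it offers.
- The arm moves only by the shell command python3 -m creep 'ROWS'. ROWS is a JSON object of lists of equal length, an entry for each row: "slide": the shift along the tool's x, y, z in cm, a list of three; "roll": the turn about the tool's z in rad; "jaw": the opening, from 0 (shut) to 1 (fully open). In form: {"slide": [[dx, dy, dz], ...], "roll": [roll, ...], "jaw": [jaw, ...]}. A call has 1 to 5 rows; each row shifts and turns the commanded pose from where the row before left it, along the tool's axes as they then stand; what a row does not reach is not made up. A row lasts 1/8 s, in which the tool goes at most 62.5 mm and 10.7 degrees, less where a joint would pass 70% of its speed; a pose out of reach is approached as far as the arm can. A call with a gripper value outside its range is refused whole. The fingers move at their own pace and stop on an object; the grip force is fixed at half the most. Time passes only in rows, so rows that do not move let the fingers close. It gives the time, the measured TCP pose, the force, the opening and the grip force at its end, in the units of the state.
- robot.read_state(): the state, without advancing time (a new reading comes with each control period).
- cams.snapshot(name): name is "side" or "top" or "wrist"; returns (picture, depth): 420x560x3 uint8, red, green, blue; 420x560 float32, m along the optical axis (not along the pixel's ray), 0 where there is no reading.
- cams.calibration(name): a dict with "K" (3x3 intrinsics, pixels), "world_to_cam" (4x4, takes a point from world to camera coordinates); the wrist camera has in their place "T_tool_cam" (4x4, takes a point from camera to tool coordinates, whose origin is the TCP and whose axes are the flange's). Camera axes: x right, y up, looking along -z (the intrinsics and any distortion apply to the point x, -y, -z); pixel columns grow to the right and rows downward; lengths in m; the calibration is good to about 2 mm. A picture is of the moment at which its call begins: read the wrist's pose just before it. calibration takes no time and is no camera call.
- close_job(): hands the job in; it is judged then, once.
The state is a dict: "time_s": time; "joints": joint angles; "qd": joint speeds; "joint_efforts": joint torques, N m; "eef_pos": TCP position; "tcp_rot": TCP orientation; "wrist_force": force on the tool from outside, world axes, zero at the start; "wrist_torque": the same for the moment, N m; "width": opening from 0.0 (shut) to 1.0 (fully open); "finger_force": force on a finger pad.
Only numpy, scipy, OpenCV 4.12 (cv2) and the standard library are available. Lean on these libraries where they do the work, as an engineer would, in place of code of your own. Each camera call takes 0.05 s, during which the arm holds its last target. There are 200 camera calls.

### The job

Two alike laboratory balances stand on the worktop. Zero the one that carries the empty beaker: lightly press its blue tare key (the middle of its three keys) well down with the fingertips, then let it come up and draw back clear. Do not press any other key, and leave the other balance, the beaker and everything else as they stand.

Things in the scene. Friction and masses are not known exactly. Their poses are not given: they have to be found in the camera images.
- balance_a: Balance A, carrying the empty beaker; fixed white case 205 x 160 x 40 mm. Origin: on the worktop under its middle; +x from keys to pan, +y left seen from the keys, z up. Keys at x -78 mm: red power y +50, blue tare y 0, white print y -50. Display between keys and pan. Steel pan 100 mm across, centre x +42, top z 50 mm. Two alike balances, in either place.
- balance_b: Balance B, carrying the amber dropper bottle; fixed white case 205 x 160 x 40 mm. Origin: on the worktop under its middle; +x from keys to pan, +y left seen from the keys, z up. Keys at x -78 mm: red power y +50, blue tare y 0, white print y -50. Display between keys and pan. Steel pan 100 mm across, centre x +42, top z 50 mm. Two alike balances, in either place.
- tare_a (a joint): blue tare key of balance A: travel in m, 0 = up (released), 0.006 = fully down; a spring returns it. It starts to move at 1.2 N, is 3 mm down at 3.6 N (this is enough to tare) and meets a hard stop at 6 N. A fast push (50 mm/s) strikes the stop with over 25 N, which would harm the balance; 10 to 20 mm/s is gentle.
- tare_a_top (a point): centre of the top face of the blue tare key (26 mm along the balance's x, 30 mm along its y) of balance A, 48 mm above the worktop, 8 mm proud of the case, 2 mm proud when fully down
- power_a (a joint): red power key of balance A: travel in m, 0 = up (released), 0.006 = fully down; a spring returns it. It starts to move at 1.2 N, is 3 mm down at 3.6 N (this is enough to tare) and meets a hard stop at 6 N. A fast push (50 mm/s) strikes the stop with over 25 N, which would harm the balance; 10 to 20 mm/s is gentle.
- power_a_top (a point): centre of the top face of the red power key (26 mm along the balance's x, 30 mm along its y) of balance A, 48 mm above the worktop, 8 mm proud of the case, 2 mm proud when fully down
- print_a (a joint): white print key of balance A: travel in m, 0 = up (released), 0.006 = fully down; a spring returns it. It starts to move at 1.2 N, is 3 mm down at 3.6 N (this is enough to tare) and meets a hard stop at 6 N. A fast push (50 mm/s) strikes the stop with over 25 N, which would harm the balance; 10 to 20 mm/s is gentle.
- print_a_top (a point): centre of the top face of the white print key (26 mm along the balance's x, 30 mm along its y) of balance A, 48 mm above the worktop, 8 mm proud of the case, 2 mm proud when fully down
- tare_b (a joint): blue tare key of balance B: travel in m, 0 = up (released), 0.006 = fully down; a spring returns it. It starts to move at 1.2 N, is 3 mm down at 3.6 N (this is enough to tare) and meets a hard stop at 6 N. A fast push (50 mm/s) strikes the stop with over 25 N, which would harm the balance; 10 to 20 mm/s is gentle.
- tare_b_top (a point): centre of the top face of the blue tare key (26 mm along the balance's x, 30 mm along its y) of balance B, 48 mm above the worktop, 8 mm proud of the case, 2 mm proud when fully down
- power_b (a joint): red power key of balance B: travel in m, 0 = up (released), 0.006 = fully down; a spring returns it. It starts to move at 1.2 N, is 3 mm down at 3.6 N (this is enough to tare) and meets a hard stop at 6 N. A fast push (50 mm/s) strikes the stop with over 25 N, which would harm the balance; 10 to 20 mm/s is gentle.
- power_b_top (a point): centre of the top face of the red power key (26 mm along the balance's x, 30 mm along its y) of balance B, 48 mm above the worktop, 8 mm proud of the case, 2 mm proud when fully down
- print_b (a joint): white print key of balance B: travel in m, 0 = up (released), 0.006 = fully down; a spring returns it. It starts to move at 1.2 N, is 3 mm down at 3.6 N (this is enough to tare) and meets a hard stop at 6 N. A fast push (50 mm/s) strikes the stop with over 25 N, which would harm the balance; 10 to 20 mm/s is gentle.
- print_b_top (a point): centre of the top face of the white print key (26 mm along the balance's x, 30 mm along its y) of balance B, 48 mm above the worktop, 8 mm proud of the case, 2 mm proud when fully down
- beaker: Empty translucent beaker, 65 mm across, 78 mm high, loose on the pan of balance A (base 50 mm above the worktop). Origin: centre of its underside, z up.
- dropper_bottle: Small amber bottle with black dropper cap, 34 mm across, 102 mm high, loose on the pan of balance B. Origin: centre of its underside, z up.
- white_tin: Round white tin, 53 mm across, 30 mm high, loose on the worktop at the left. Origin: centre of its underside.
- black_tin: Round black tin with a white label on its lid, 53 mm across, 30 mm high, loose on the worktop at the right. Origin: centre of its underside.
Not all that is in view belongs to the job. Leave any brown, purple or turquoise look-alike of the beaker alone.

How it is judged:
On the way:
1. the fingers press the blue tare key of the balance with the beaker down (at least 3 of its 6 mm) (value of joint tare_a above 0.003 m and contact force between the fingers and balance_a above 0.5 N), for 0.05 s.
At the end, for the whole second after the job is handed in: The tare key of balance A has been pressed and has come up again (within 1.2 mm); no other key is down; beaker, dropper bottle and both tins are at rest within 8 mm of where they stood (value of joint each of tare_a, power_a, print_a, tare_b, power_b, print_b below 0.0012 m and distance of each of beaker, dropper_bottle, white_tin, black_tin from where it was at the start of the episode below 0.008 m and linear speed of each of beaker, dropper_bottle, white_tin, black_tin below 0.02 m/s); the robot touches nothing.
It fails at once if any key but the tare key of balance A is pressed (1.2 mm) (value of joint any of power_a, print_a, power_b, tare_b, print_b above 0.0012 m).
It fails at once if the robot touches balance B with more than 1 N (contact force between any of the fingers, the arm and balance_b above 1 N).
It fails at once if the robot presses on balance A with more than 25 N (contact force between any of the fingers, the arm and balance_a above 25 N).
It fails at once if the beaker, the dropper bottle or a tin is shifted more than 8 mm or lifted (distance of any of beaker, dropper_bottle, white_tin, black_tin from where it was at the start of the episode above 0.008 m).
It fails at once if the beaker, the dropper bottle or a tin is tipped more than 0.15 rad (angle between any of beaker, dropper_bottle, white_tin, black_tin's own z axis and vertical above 0.15 rad).
It also fails if it takes over 32 s, if anything falls off the work surface, if the arm or the gripper's body presses on something with over 40 N, if the wrist force passes 120 N, or if a joint passes its speed limit or range.

## Working session

There is one attempt and no reset: what is moved stays moved. The work goes in short steps, Python scripts to look and compute and a shell command to move; the robot and the scene stay as the last step left them, time stands still between calls to the robot, and variables do not carry over. Pictures are saved under pics/ and viewed, at most 10 in all, crops included, and the job is handed in when it is done.

```bash
mkdir -p pics
python3 - <<'E'
from station import robot,cams
import cv2,numpy as np
s=robot.read_state();print({k:s[k] for k in('time_s','eef_pos','tcp_rot','width','wrist_force')})
for n in('top','side'):
    p,d=cams.snapshot(n);cv2.imwrite(f'pics/{n}0.png',p[:,:,::-1]);np.savez(f'{n}0.npz',p=p,d=d)
    c=cams.calibration(n);print(n,c)
print(cams.calibration('wrist'))
E
```

```text
{'time_s': 0.0, 'eef_pos': array([0.17584911, 0.5988643 , 0.20859196]), 'tcp_rot': array([ 1.42403146e-01,  9.89808035e-01, -1.14540754e-03, -2.91589536e-04]), 'width': 0.9999168601079513, 'wrist_force': array([ 0.13260153,  0.53801573, -0.44007373])}
top {'K': array([[380.42853163,   0.        , 280.70046314],
       [  0.        , 380.42853163, 212.02367742],
       [  0.        ,   0.        ,   1.        ]]), 'world_to_cam': array([[ 0.01347425, -0.99987926,  0.00773967, -0.06372041],
       [ 0.9916599 ,  0.01435491,  0.1280804 , -0.56164714],
       [-0.12817604,  0.00594933,  0.99173359, -1.11796055],
       [ 0.        ,  0.        ,  0.        ,  1.        ]])}
side {'K': array([[514.23167243,   0.        , 289.93416558],
       [  0.        , 514.23167243, 203.81032941],
       [  0.        ,   0.        ,   1.        ]]), 'world_to_cam': array([[ 0.44357285, -0.89623763, -0.00111458, -0.27767221],
       [ 0.7385483 ,  0.36482294,  0.56696616, -0.44348535],
       [-0.50772978, -0.25231396,  0.82374033, -1.04905738],
       [ 0.        ,  0.        ,  0.        ,  1.        ]])}
{'K': array([[359.34062357,   0.        , 271.6744488 ],
       [  0.        , 359.34062357, 207.59170345],
       [  0.        ,   0.        ,   1.        ]]), 'T_tool_cam': array([[ 7.39228920e-04,  9.65962959e-01,  2.58679368e-01,
         6.39502454e-02],
       [ 9.99999205e-01, -9.78202459e-04,  7.95111769e-04,
        -1.45390002e-04],
       [ 1.02108931e-03,  2.58678575e-01, -9.65962915e-01,
        -1.64049550e-01],
       [ 0.00000000e+00,  0.00000000e+00,  0.00000000e+00,
         1.00000000e+00]])}
```

View pics/top0.png

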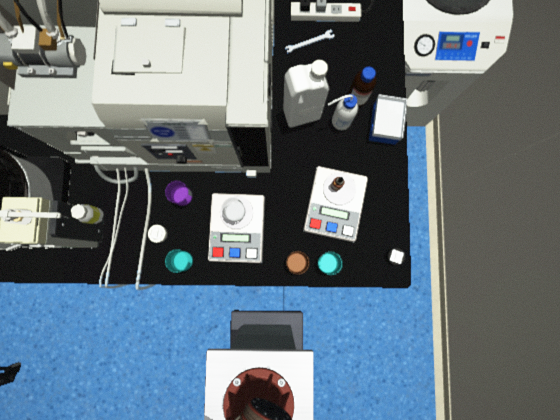

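View pics/side0.png

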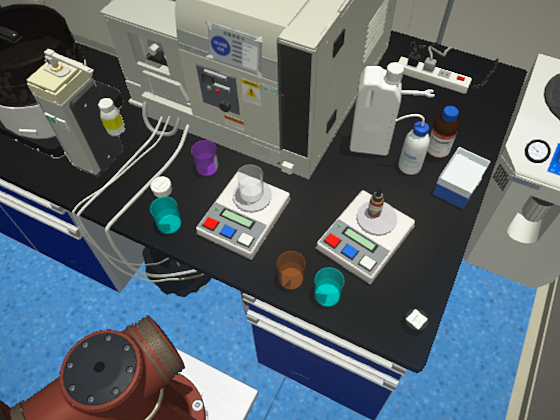

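The top view shows balance A, with the clear beaker, at the left. Its blue key is near (234,253), with red at (218,252) and white at (251,253). Balance B, with the bottle, is at the right. The side view agrees: A's blue key is near (228,231). Next I'll triangulate the keys.

```bash
cat > h.py <<'E'
import numpy as np,cv2
from station import cams
def proj_ray(uv,K,Twc):
    d=np.array([(uv[0]-K[0,2])/K[0,0],-(uv[1]-K[1,2])/K[1,1],-1.])
    return Twc[:3,3],Twc[:3,:3]@d
def plane(uv,K,Twc,z):
    o,d=proj_ray(uv,K,Twc);return o+d*(z-o[2])/d[2]
def blobs(p,lo,hi,roi,amin=20):
    h=cv2.cvtColor(p,cv2.COLOR_RGB2HSV);m=cv2.inRange(h,lo,hi)
    k=np.zeros_like(m);x0,y0,x1,y1=roi;k[y0:y1,x0:x1]=m[y0:y1,x0:x1]
    n,_,st,c=cv2.connectedComponentsWithStats(k)
    return [(c[i],st[i]) for i in range(1,n) if st[i,4]>=amin]
BLUE=((100,120,60),(125,255,255));RED=((170,120,80),(180,255,255))
E
python3 - <<'E'
from h import *
for n,roi in(('top',(205,190,268,264)),('side',(195,190,292,258))):
    p=np.load(n+'0.npz')['p'];c=cams.calibration(n);T=np.linalg.inv(c['world_to_cam'])
    for nm,r in(('blue',BLUE),('red',RED),('red2',((0,150,80),(6,255,255)))):
        for ce,st in blobs(p,*r,roi): print(n,nm,ce.round(1),st,plane(ce,c['K'],T,.047).round(4))
    d=np.load(n+'0.npz')['d']
    print('max heights: tin etc', )
E
```

```text
top blue [234.4 252.3] [229 248  11  10  94] [0.4389 0.0797 0.047 ]
top red2 [217.4 251.8] [213 247  10  10  91] [0.4395 0.1301 0.047 ]
max heights: tin etc
side blue [227.4 230.9] [220 225  16  13 127] [0.4374 0.0765 0.047 ]
side red2 [210.2 222.9] [203 217  15  13 118] [0.4386 0.126  0.047 ]
max heights: tin etc
```

```bash
python3 -m creep '{"slide":[[0,0,-3],[0,0,-2],[0,0,0]],"roll":[-0.15,-0.136,0],"jaw":[0,0,0]}'
python3 - <<'E'
from h import *
from station import robot
c=cams.calibration('top');d=np.load('top0.npz')['d'];T=np.linalg.inv(c['world_to_cam']);K=c['K']
v,u=np.mgrid[:420,:560]
P=np.stack([(u-K[0,2])/K[0,0]*d,-(v-K[1,2])/K[1,1]*d,-d,np.ones_like(d)],-1)@T.T
for y in np.arange(-.1,.6,.1):
    m=(d>0)&(P[...,0]>.25)&(P[...,0]<.56)&(abs(P[...,1]-y)<.05);print(y.round(1),P[m][:,2].max().round(3) if m.any() else None)
s=robot.read_state();print(s['eef_pos'],cv2.norm(s['wrist_force']))
from scipy.spatial.transform import Rotation as R
print(R.from_quat(s['tcp_rot']).as_matrix().round(3))
E
```

```text
time_s: 0.48
eef_pos: [0.1766, 0.6007, 0.2617]
tcp_rot: [0.001, 1.0, 0.002, 0.001]
wrist_force: [0.6, 0.5, -0.0]
width: 0.378
finger_force: 0.0
-0.1 0.081
0.0 0.131
0.1 0.131
0.2 0.081
0.3 0.082
0.4 0.367
0.5 0.376
[0.17659666 0.60069403 0.26174584] 0.7734452348611736
[[-1.     0.001  0.001]
 [ 0.001  1.     0.003]
 [-0.001  0.003 -1.   ]]
```

```bash
python3 -m creep '{"slide":[[-1.5,-3,0],[-2,-4.5,0],[-2,-4.5,0],[-2,-4.5,0],[-2,-4.5,0]],"roll":[0,0,0,0,0],"jaw":[0,0,0,0,0]}' && python3 -m creep '{"slide":[[-2,-4.5,0],[-2.5,-4.5,0],[-2.5,-4.5,0],[-2.5,-4.5,0],[-2.5,-4.5,0]],"roll":[0,0,0,0,0],"jaw":[0,0,0,0,0]}'
```

```text
time_s: 1.1
eef_pos: [0.271, 0.3875, 0.258]
tcp_rot: [0.001, 1.0, -0.001, -0.001]
wrist_force: [0.3, -0.4, 0.0]
width: 0.005
finger_force: 0.0
time_s: 1.72
eef_pos: [0.391, 0.163, 0.2583]
tcp_rot: [0.001, 1.0, -0.0, -0.001]
wrist_force: [0.2, 0.2, -0.3]
width: 0.0
finger_force: 0.0
```

```bash
python3 -m creep '{"slide":[[-2.5,-4.4,0],[-2,-4,3],[0,0,4],[0,0,2],[0,0,0]],"roll":[0,0,0,0,0],"jaw":[0,0,0,0,0]}'
python3 - <<'E'
from h import *
from station import robot
from scipy.spatial.transform import Rotation as R
s=robot.read_state();p,d=cams.snapshot('wrist');c=cams.calibration('wrist')
cv2.imwrite('pics/w1.png',p[:,:,::-1])
T=np.eye(4);T[:3,:3]=R.from_quat(s['tcp_rot']).as_matrix();T[:3,3]=s['eef_pos'];T=T@c['T_tool_cam']
for nm,r in(('blue',BLUE),('red2',((0,150,80),(6,255,255)))):
    for ce,st in blobs(p,*r,(0,0,560,420),150): print(nm,ce.round(1),st,plane(ce,c['K'],T,.047).round(4))
print(s['eef_pos'],s['width'],s['wrist_force'])
E
```

```text
time_s: 2.35
eef_pos: [0.4333, 0.0804, 0.1664]
tcp_rot: [0.001, 1.0, -0.0, -0.004]
wrist_force: [0.4, 1.0, 1.0]
width: 0.0
finger_force: 0.0
blue [280.2  42. ] [    0     0   560    82 33669] [0.3194 0.086  0.047 ]
blue [270. 203.] [ 252  187   38   33 1192] [0.4403 0.0783 0.047 ]
red2 [330.8 204.3] [ 312  188   39   33 1183] [0.4414 0.1278 0.047 ]
red2 [  8.8 303.8] [  0 288  20  32 543] [ 0.5313 -0.1513  0.047 ]
[0.43328633 0.08043922 0.16642021] 0.00010608103785946856 [0.36990791 0.95074752 1.00460268]
```

View pics/w1.png

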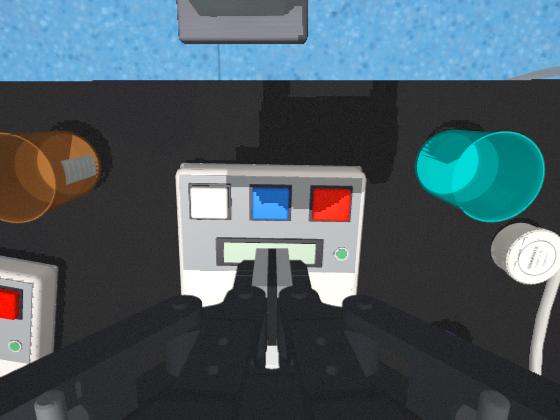

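The wrist view shows the blue key at (270,203), white at (210,203) and red at (331,204). The shut fingers are over the case and nothing is in the way. The key is at about (0.440, 0.078). I'll centre over it and go down to just above.

```bash
python3 -m creep '{"slide":[[-0.7,-0.25,1],[0,0,2.5],[0,0,2.5],[0,0,1.5],[0,0,1]],"roll":[0,0,0,0,0],"jaw":[0,0,0,0,0]}'; python3 -m creep '{"slide":[[0,0,0.3],[0,0,0],[0,0,0],[0,0,0]],"roll":[0,0,0,0],"jaw":[0,0,0,0]}'
python3 - <<'E'
from h import *
from station import robot
from scipy.spatial.transform import Rotation as R
s=robot.read_state();p,d=cams.snapshot('wrist');c=cams.calibration('wrist')
cv2.imwrite('pics/w2.png',p[:,:,::-1])
T=np.eye(4);T[:3,:3]=R.from_quat(s['tcp_rot']).as_matrix();T[:3,3]=s['eef_pos'];T=T@c['T_tool_cam']
for nm,r in(('blue',BLUE),('red2',((0,150,80),(6,255,255)))):
    for ce,st in blobs(p,*r,(0,80,560,420),150): print(nm,ce.round(1),st,plane(ce,c['K'],T,.047).round(4))
print(s['eef_pos'],s['width'],s['wrist_force'],R.from_quat(s['tcp_rot']).as_matrix().round(3))
E
```

```text
time_s: 3.02
eef_pos: [0.4437, 0.0783, 0.0846]
tcp_rot: [-0.0, 1.0, -0.0, 0.0]
wrist_force: [0.3, 0.2, 1.0]
width: 0.001
finger_force: 0.0
time_s: 3.52
eef_pos: [0.4438, 0.0782, 0.0825]
tcp_rot: [-0.0, 1.0, 0.0, 0.001]
wrist_force: [0.7, -0.0, -0.4]
width: 0.0
finger_force: 0.0
blue [272.8 219.1] [ 247  197   53   46 2336] [0.4401 0.0782 0.047 ]
red2 [358.1 220.8] [ 331  199   56   45 2331] [0.4411 0.1277 0.047 ]
[0.44383015 0.07823974 0.08251669] 0.0002522293877838006 [ 0.70951654 -0.00727022 -0.43244553] [[-1.    -0.     0.001]
 [-0.     1.     0.   ]
 [-0.001  0.    -1.   ]]
```

View pics/w2.png

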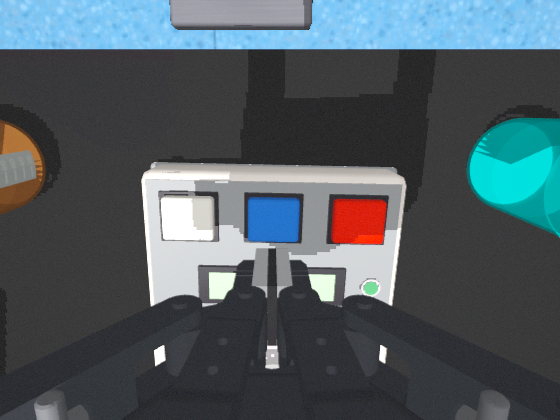

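The wrist picture shows the blue key at (273,219) and the visible fingertip edge near row 250. I'll check the tip's actual extent with the depth picture before pressing.

Run:
```python
from h import *
p,d=cams.snapshot('wrist');c=cams.calibration('wrist');K=c['K']
v,u=np.mgrid[:420,:560]
P=np.stack([(u-K[0,2])/K[0,0]*d,-(v-K[1,2])/K[1,1]*d,-d,np.ones_like(d)],-1)@c['T_tool_cam'].T*1000
for col in(240,262,283):
    print(col,[(r,*P[r,col,:3].round(0).astype(int)) for r in range(236,330,6)])
```

```text
240 [(236, np.int64(-9), np.int64(-20), np.int64(42)), (242, np.int64(-13), np.int64(-20), np.int64(41)), (248, np.int64(-17), np.int64(-20), np.int64(42)), (254, np.int64(-21), np.int64(-20), np.int64(42)), (260, np.int64(-25), np.int64(-20), np.int64(42)), (266, np.int64(6), np.int64(-13), np.int64(-35)), (272, np.int64(5), np.int64(-13), np.int64(-39)), (278, np.int64(6), np.int64(-12), np.int64(-45)), (284, np.int64(6), np.int64(-12), np.int64(-50)), (290, np.int64(13), np.int64(-10), np.int64(-67)), (296, np.int64(11), np.int64(-10), np.int64(-68)), (302, np.int64(11), np.int64(-10), np.int64(-71)), (308, np.int64(10), np.int64(-9), np.int64(-73)), (314, np.int64(11), np.int64(-9), np.int64(-77)), (320, np.int64(16), np.int64(-8), np.int64(-88)), (326, np.int64(16), np.int64(-8), np.int64(-91))]
262 [(236, np.int64(-6), np.int64(-6), np.int64(33)), (242, np.int64(-12), np.int64(-7), np.int64(40)), (248, np.int64(10), np.int64(-5), np.int64(-25)), (254, np.int64(10), np.int64(-4), np.int64(-32)), (260, np.int64(10), np.int64(-4), np.int64(-39)), (266, np.int64(10), np.int64(-4), 
[... 599 characters left out ...]
 np.int64(40)), (248, np.int64(10), np.int64(4), np.int64(-25)), (254, np.int64(10), np.int64(4), np.int64(-32)), (260, np.int64(10), np.int64(4), np.int64(-39)), (266, np.int64(10), np.int64(4), np.int64(-43)), (272, np.int64(10), np.int64(3), np.int64(-49)), (278, np.int64(10), np.int64(3), np.int64(-53)), (284, np.int64(10), np.int64(3), np.int64(-57)), (290, np.int64(11), np.int64(3), np.int64(-63)), (296, np.int64(11), np.int64(3), np.int64(-67)), (302, np.int64(11), np.int64(3), np.int64(-71)), (308, np.int64(10), np.int64(3), np.int64(-73)), (314, np.int64(11), np.int64(3), np.int64(-77)), (320, np.int64(10), np.int64(3), np.int64(-79)), (326, np.int64(8), np.int64(3), np.int64(-78))]
```

The finger faces are centred on the tool axis, but the tips look shorter than stated. I'll go down gently and watch the force.

```bash
python3 -m creep '{"slide":[[0.4,0,0.4],[0,0,0.6],[0,0,0.5],[0,0,0.2],[0,0,0]],"roll":[0,0,0,0,0],"jaw":[0,0,0,0,0]}';  python3 -m creep '{"slide":[[0,0,0.15],[0,0,0.15],[0,0,0.15]],"roll":[0,0,0],"jaw":[0,0,0]}'
```

```text
time_s: 4.25
eef_pos: [0.4391, 0.0782, 0.0646]
tcp_rot: [-0.0, 1.0, -0.0, -0.0]
wrist_force: [0.3, 0.0, -0.4]
width: -0.003
finger_force: 0.0
time_s: 4.62
eef_pos: [0.4394, 0.0782, 0.0604]
tcp_rot: [-0.0, 1.0, -0.0, 0.0]
wrist_force: [1.3, -0.1, 0.3]
width: 0.002
finger_force: 0.0
```

```bash
python3 -m creep '{"slide":[[0,0,0.15],[0,0,0.15],[0,0,0]],"roll":[0,0,0],"jaw":[0,0,0]}'
```

```text
time_s: 5.0
eef_pos: [0.4391, 0.0782, 0.0572]
tcp_rot: [-0.0, 1.0, -0.0, -0.0]
wrist_force: [-0.4, 0.6, -0.3]
width: 0.002
finger_force: 0.0
```

```bash
python3 -m creep '{"slide":[[0,0,0.15],[0,0,0]],"roll":[0,0],"jaw":[0,0]}'
python3 - <<'E'
from h import *
from station import robot
s=robot.read_state();p,d=cams.snapshot('wrist');cv2.imwrite('pics/w3.png',p[:,:,::-1])
print(s['eef_pos'],s['wrist_force'])
q,_=cams.snapshot('side');cv2.imwrite('pics/s3.png',cv2.resize(q[130:300,130:350,::-1],None,fx=3,fy=3))
E
```

```text
time_s: 5.25
eef_pos: [0.4392, 0.0782, 0.0558]
tcp_rot: [-0.0, 1.0, 0.0, -0.0]
wrist_force: [0.2, 0.4, -0.2]
width: -0.003
finger_force: 0.0
[0.43917413 0.07821134 0.05577957] [ 0.1888892   0.43305112 -0.17655716]
```

View pics/s3.png

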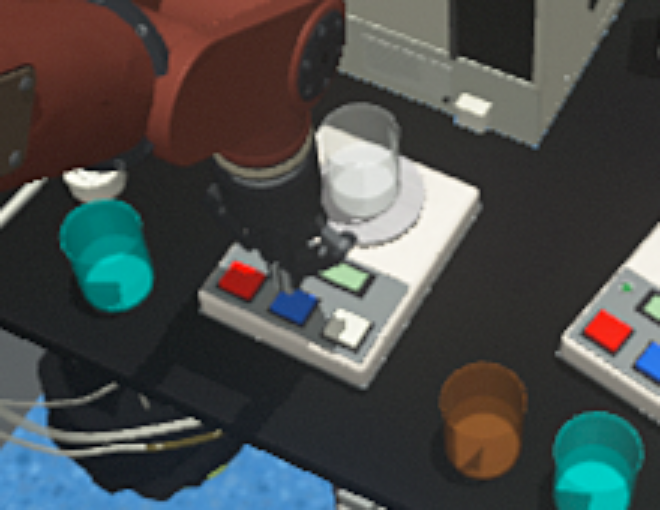

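The side crop shows the fingertips ending at about (287,291), over the blue key's upper part at (293,305). The force is still nil, so I'll work out the height of the tips.

Run:
```python
from h import *
from station import robot
c=cams.calibration('side');W=c['world_to_cam'];K=c['K']
for z in(.045,.055,.065,.075,.085):
  for dx in(-.011,.011):
    q=W@np.array([.439+dx,.078,z,1]);print(z,dx,((K[0,2]-K[0,0]*q[0]/q[2]-130)*3).round(),((K[1,2]+K[1,1]*q[1]/q[2]-130)*3).round())
p,d=cams.snapshot('wrist');c=cams.calibration('wrist');K=c['K']
v,u=np.mgrid[:420,:560]
P=np.stack([(u-K[0,2])/K[0,0]*d,-(v-K[1,2])/K[1,1]*d,-d,np.ones_like(d)],-1)@c['T_tool_cam'].T*1000
for col in(255,265,280): print(col,[(r,*map(int,P[r,col,:3].round())) for r in range(222,258,3)])
for ce,st in blobs(p,*BLUE,(0,100,560,420),150): print(ce,st)
```

```text
0.045 -0.011 285.0 312.0
0.045 0.011 299.0 291.0
0.055 -0.011 284.0 306.0
0.055 0.011 297.0 285.0
0.065 -0.011 282.0 299.0
0.065 0.011 296.0 278.0
0.075 -0.011 281.0 293.0
0.075 0.011 295.0 272.0
0.085 -0.011 280.0 286.0
0.085 0.011 294.0 265.0
255 [(222, 11, -9, 8), (225, 9, -9, 8), (228, 8, -9, 7), (231, 6, -9, 7), (234, 4, -9, 8), (237, 3, -9, 7), (240, 1, -9, 8), (243, 0, -9, 7), (246, -2, -9, 8), (249, -4, -9, 8), (252, 10, -7, -29), (255, 10, -7, -34)]
265 [(222, 10, -4, 8), (225, 9, -4, 7), (228, 7, -4, 8), (231, 6, -4, 8), (234, 4, -4, 9), (237, 2, -4, 8), (240, 1, -4, 9), (243, 0, -4, 8), (246, -2, -4, 8), (249, 10, -3, -27), (252, 10, -3, -30), (255, 10, -3, -34)]
280 [(222, 10, 4, 9), (225, 9, 4, 7), (228, 8, 4, 8), (231, 6, 4, 9), (234, 4, 4, 9), (237, 3, 4, 8), (240, 1, 4, 7), (243, -1, 4, 8), (246, -2, 4, 7), (249, 10, 3, -27), (252, 10, 3, -30), (255, 10, 3, -34)]
[273.4084641  235.58535426] [ 244  217   60   44 2103]
```

View pics/w3.png

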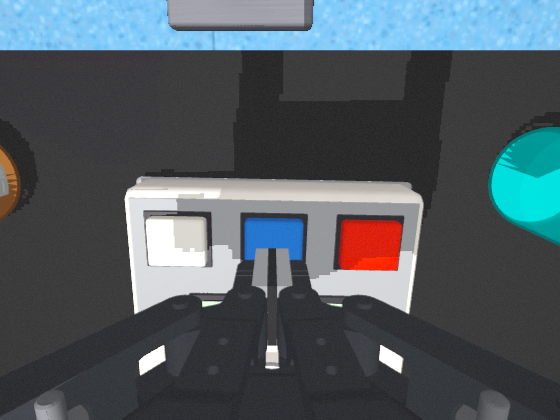

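The wrist view shows the blue key at (273,236), still up: its top is at z 48 mm. The tips end about 30 mm above it (edge at row 248), so they are shorter than stated. I'll keep going down gently.

```bash
python3 -m creep '{"slide":[[0,0,0.2],[0,0,0.2],[0,0,0.2]],"roll":[0,0,0],"jaw":[0,0,0]}'
```

```text
time_s: 5.78
eef_pos: [0.4392, 0.0782, 0.0497]
tcp_rot: [-0.0, 1.0, -0.0, -0.0]
wrist_force: [0.8, -0.0, 0.3]
width: 0.002
finger_force: 0.0
```

```bash
python3 -m creep '{"slide":[[0,0,0.2],[0,0,0.2],[0,0,0.2]],"roll":[0,0,0],"jaw":[0,0,0]}'
```

```text
time_s: 6.15
eef_pos: [0.4393, 0.0782, 0.0437]
tcp_rot: [-0.0, 1.0, -0.0, -0.0]
wrist_force: [0.4, 0.2, 0.4]
width: 0.0
finger_force: 0.0
```

```bash
python3 -m creep '{"slide":[[0,0,0.2],[0,0,0.2],[0,0,0]],"roll":[0,0,0],"jaw":[0,0,0]}'
python3 - <<'E'
from h import *
p,d=cams.snapshot('wrist');c=cams.calibration('wrist');K=c['K']
v,u=np.mgrid[:420,:560]
P=np.stack([(u-K[0,2])/K[0,0]*d,-(v-K[1,2])/K[1,1]*d,-d,np.ones_like(d)],-1)@c['T_tool_cam'].T*1000
for col in(265,280): print(col,[(r,*map(int,P[r,col,:3].round())) for r in range(234,258,3)])
q,_=cams.snapshot('side');cv2.imwrite('pics/s4.png',cv2.resize(q[130:300,130:350,::-1],None,fx=3,fy=3))
E
```

```text
time_s: 6.52
eef_pos: [0.4391, 0.0782, 0.0397]
tcp_rot: [-0.0, 1.0, 0.0, -0.0]
wrist_force: [-0.0, 0.0, 0.6]
width: -0.003
finger_force: 0.0
265 [(234, 10, -4, -9), (237, 8, -4, -8), (240, 7, -4, -7), (243, 6, -4, -9), (246, 4, -4, -8), (249, 10, -3, -27), (252, 10, -3, -29), (255, 10, -3, -34)]
280 [(234, 10, 3, -9), (237, 8, 3, -8), (240, 7, 3, -9), (243, 6, 3, -8), (246, 4, 3, -8), (249, 10, 3, -27), (252, 10, 3, -31), (255, 10, 3, -33)]
```

View pics/s4.png

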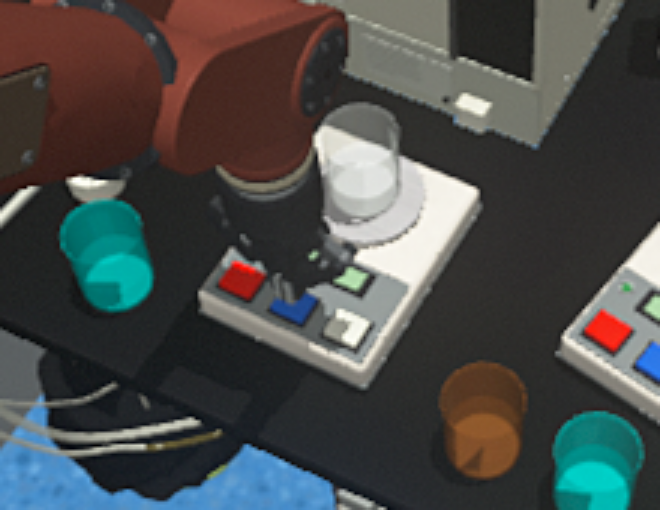

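The tips at (290,298) have come closer to the blue key, which is still up, with about 16 mm left. The beaker stands clear of the gripper. I'll go on and check the knuckles' clearance to the neighbouring keys.

```bash
python3 -m creep '{"slide":[[0,0,0.2],[0,0,0.2],[0,0,0.2]],"roll":[0,0,0],"jaw":[0,0,0]}'
python3 - <<'E'
from h import *
p,d=cams.snapshot('wrist');c=cams.calibration('wrist');K=c['K']
v,u=np.mgrid[:420,:560]
P=np.stack([(u-K[0,2])/K[0,0]*d,-(v-K[1,2])/K[1,1]*d,-d,np.ones_like(d)],-1)@c['T_tool_cam'].T*1000
g=(d>0)&(d<.132)
for a in range(0,90,10):
    m=g&(abs(P[...,1])>=a)&(abs(P[...,1])<a+10);print(a,np.percentile(P[m][:,2],[99,100]).round() if m.any() else None)
print(P[200:245:6,273,2].round())
E
```

```text
time_s: 7.0
eef_pos: [0.4392, 0.0782, 0.0337]
tcp_rot: [-0.0, 1.0, 0.0, -0.0]
wrist_force: [0.1, 1.1, -0.1]
width: -0.001
finger_force: 0.0
0 [-45. -42.]
10 [-47. -43.]
20 [-67. -63.]
30 [-72. -67.]
40 [-84. -79.]
50 [-94. -92.]
60 None
70 None
80 None
[ -2.  -4.  -7.  -7.  -7.  -8. -13. -14.]
```

```bash
python3 -m creep '{"slide":[[0,0,0.2],[0,0,0.2],[0,0,0.15]],"roll":[0,0,0],"jaw":[0,0,0]}'
```

```text
time_s: 7.42
eef_pos: [0.4392, 0.0782, 0.0282]
tcp_rot: [-0.0, 1.0, 0.0, -0.0]
wrist_force: [0.5, 0.1, 0.7]
width: -0.003
finger_force: 0.0
```

```bash
python3 -m creep '{"slide":[[0,0,0.15],[0,0,0.15],[0,0,0]],"roll":[0,0,0],"jaw":[0,0,0]}'
```

```text
time_s: 7.8
eef_pos: [0.4393, 0.0782, 0.0255]
tcp_rot: [-0.0, 1.0, -0.0, -0.0]
wrist_force: [-1.0, 0.1, 2.0]
width: -0.0
finger_force: 1.0
```

```bash
python3 -m creep '{"slide":[[0,0,0.15],[0,0,0.1],[0,0,0]],"roll":[0,0,0],"jaw":[0,0,0]}'
```

```text
time_s: 8.18
eef_pos: [0.4393, 0.0782, 0.023]
tcp_rot: [-0.0, 1.0, -0.0, -0.0]
wrist_force: [-1.2, 0.6, 3.5]
width: -0.003
finger_force: 2.0
```

```bash
python3 -m creep '{"slide":[[0,0,0.12],[0,0,0.05],[0,0,0],[0,0,0]],"roll":[0,0,0,0],"jaw":[0,0,0,0]}'
python3 - <<'E'
from h import *
from station import robot
s=robot.read_state();p,d=cams.snapshot('wrist');c=cams.calibration('wrist');K=c['K']
v,u=np.mgrid[:420,:560]
P=np.stack([(u-K[0,2])/K[0,0]*d,-(v-K[1,2])/K[1,1]*d,-d,np.ones_like(d)],-1)@c['T_tool_cam'].T
z=s['eef_pos'][2]-P[...,2]
h=cv2.cvtColor(p,cv2.COLOR_RGB2HSV)
for nm,r in(('blue',BLUE),('red',((0,150,80),(6,255,255)))):
    m=cv2.erode(cv2.inRange(h,*r),np.ones((7,7)))>0;m[:100]=0;m[:,:230]=0;m[:,440:]=0;print(nm,m.sum(),np.median(z[m]))
print(s['wrist_force'])
E
```

```text
time_s: 8.68
eef_pos: [0.4393, 0.0782, 0.0213]
tcp_rot: [-0.0, 1.0, -0.0, -0.0]
wrist_force: [-1.5, -0.2, 4.8]
width: -0.001
finger_force: 2.6
blue 296 0.042643229883969874
red 3400 0.04791085422171934
[-1.46335344 -0.1949559   4.81208464]
```

The blue key is about 5 mm down at 4.8 N and the red key is up. I'll release it and draw back.

```bash
python3 -m creep '{"slide":[[0,0,-0.3],[0,0,-0.5],[0,0,-1.5],[0,0,-3],[0,0,-4]],"roll":[0,0,0,0,0],"jaw":[0,0,0,0,0]}'; python3 -m creep '{"slide":[[0,0,-4],[0,0,-3],[0,0,0],[0,0,0]],"roll":[0,0,0,0],"jaw":[0,0,0,0]}'
python3 - <<'E'
from h import *
from station import robot
s=robot.read_state();p,d=cams.snapshot('wrist');c=cams.calibration('wrist');K=c['K']
v,u=np.mgrid[:420,:560]
P=np.stack([(u-K[0,2])/K[0,0]*d,-(v-K[1,2])/K[1,1]*d,-d,np.ones_like(d)],-1)@c['T_tool_cam'].T
z=s['eef_pos'][2]-P[...,2]
h=cv2.cvtColor(p,cv2.COLOR_RGB2HSV)
for nm,r in(('blue',BLUE),('red',((0,150,80),(6,255,255)))):
    m=cv2.erode(cv2.inRange(h,*r),np.ones((7,7)))>0;m[:100]=0;m[:,:230]=0;m[:,440:]=0;print(nm,m.sum(),np.median(z[m]))
q,_=cams.snapshot('side');cv2.imwrite('pics/s5.png',q[:,:,::-1])
E
```

```text
time_s: 9.35
eef_pos: [0.4383, 0.0782, 0.1148]
tcp_rot: [-0.0, 1.0, -0.0, -0.001]
wrist_force: [0.0, -0.3, -0.5]
width: 0.0
finger_force: 0.0
time_s: 9.85
eef_pos: [0.4386, 0.0782, 0.1835]
tcp_rot: [-0.0, 1.0, -0.0, -0.0]
wrist_force: [-0.6, 0.0, -0.9]
width: 0.002
finger_force: 0.0
blue 695 0.048086621359888115
red 621 0.04804337955111454
```

View pics/s5.png

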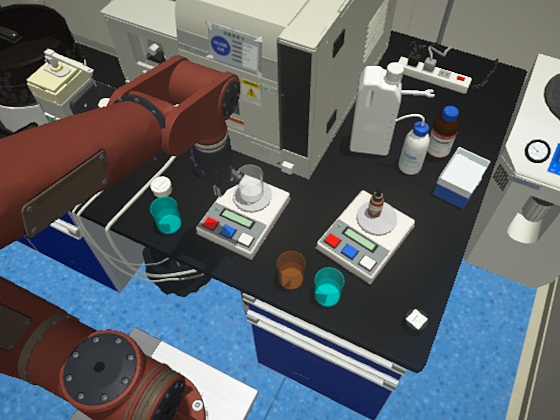

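The picture shows the gripper well clear above balance A, with the beaker at (250,188), the bottle at (376,205) and both tins unmoved. The blue key at (228,231) is back up at 48 mm.

```bash
python3 -c "from station import close_job;print(close_job())"
```

```text
the job is handed in; nothing more can be done
None
```

I pressed balance A's blue tare key about 5 mm down at 4.8 N. It came back up, the arm drew clear with nothing else disturbed in the last picture, and the job is handed in; no verdict was returned.

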